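Slide the tin past the rack's spring pins

TASK

Move the food tin in the tin rack on into the closed end bay: press the spring-loaded tread behind the tin down with the fingertips so that the two stop pins sink, keep it held down while you push the tin along the lane past the pins, and only then let go, so that the pins spring up again behind the tin. The tin stays upright and is only slid, never lifted; leave the mug, the jar and the tealight where they stand.

Things in the scene. Friction and masses are not known exactly. Their poses are not given: they have to be found in the camera images.
- rack: Fixed wooden tin rack, 94 (x) x 290 (y) x 50 mm high, turned up to 0.4 rad from start to start. Origin: centre of its underside, on the worktop. One straight open-topped lane along its y axis, open at the -y end, closed at +y. Side rails 6 mm thick, 81 mm apart, tops 50 mm above the worktop. The tin stands on two ledges (22.5 to 40.5 mm either side of the middle), 30 mm above the worktop.
- lane_end (a point): Point on the inner face of the 50 mm high end wall that closes the lane at its +y end, on the middle line at ledge height, 87.5 mm beyond the pin line. The bay between pins and wall is where the tin belongs. Axes as the rack's.
- tread (a joint): Travel of the spring tread that carries the two stop pins: 0 = up (as found), 0.014 m = fully down. It moves straight down wherever along its length it is pressed. About 3 N starts it, about 6.5 N holds it fully down; let go, it springs up.
- tread_top (a point): Point on the top of the tread, on its middle line at rack y = -100 mm; moves with it. The tread is a flat ribbed metal strip between the ledges, 40 mm wide, from rack y = -140 to +85 mm. Its top is 27 mm above the worktop when up (3 mm below the ledges, the tin does not rest on it), 13 mm when fully down. Axes as the rack's.
- pin_line (a point): Fixed point midway between the stop pins, at ledge height, rack x = 0, y = +50 mm; axes as the rack's. Pins: 10 mm thick, at x = -30 and +30 mm, 10 mm above the ledges when up, below them when the tread is over 10 mm down. Pins up, the tin is stopped with its centre 30 mm before this point; it is past them when over 30 mm beyond (+y), and meets the end wall at 50 mm.
- tin: Food tin, upright round can 75 mm in diameter and 58 mm high, about 0.25 kg, loose. Origin: centre of its underside. It starts on the ledges in the lane, its centre 45 to 100 mm before the pin line; at least 50 mm of the tread lies free behind it (toward -y).
- mug: Bystander: dark-and-white mug, 82 mm in diameter, 114 mm with its handle, 97 mm high, behind the rack (toward rack +x). Origin: centre of its underside.
- jar: Bystander: jar with a yellow lid, 66 mm in diameter, 100 mm high, behind the rack (toward rack +x). Origin: centre of its underside.
- tealight: Bystander: small red candle in a metal cup, 38 mm in diameter, 15 mm high, on the worktop on the robot's side of the rack. Origin: centre of its underside.
Mind the look-alikes: they are no part of the job. Leave any blue or turquoise look-alike of the tin alone.

How it is judged:
By the outcome, as a careful person would: the job done as asked, in the order asked, and still so for the second after the job is handed in, with the robot touching nothing.
It also fails if it takes over 37 s, if anything falls off the work surface, if the arm or the gripper's body presses on something with over 40 N, if the wrist force passes 120 N, or if a joint passes its speed limit or range.

ROBOT

A 6-joint arm with a two-finger parallel gripper is mounted at the origin on a cart in front of the work surface, level with it; the furniture and walls round the work are solid. World frame = base frame: x ahead of the robot, y to its left, z up, the work surface at z = 0. Lengths are in m, angles in degrees, forces in N, time in s.
With the tool pointing down it reaches from about 0.4 to 0.825 m from the base axis. Payload 7 kg.
Tool frame: the origin (TCP) lies between the finger pads; the fingertips stand 25 mm ahead of it and the grasp point (between the pads) lies 6 mm ahead of it; z points along the fingers, y is the line along which they close (so a half turn about z gives the same grasp; the last joint's range is limited). The gripper opens to 88 mm and grips with 3 to 60 N. Pads are 19 mm wide; open, the fingers measure 130 mm over their backs; the gripper's body (78 mm by 193 mm) begins 47 mm behind the grasp point.
Start: joints at [16.507, 20.546, 0.682, 0, -70.136, -16.507], TCP at [0.675, -0, 0.252] pointing down, gripper open.
Joint ranges: [-176.03, 176.03], [-82.01, 121.73], [-58.28, 71.71], [-173.87, 95.51], [-174.79, -0.11], [-173.66, 173.66]. Speed limits (degrees/s): [136.94, 136.94, 172.46, 180, 180, 180].

INTERFACE

Orientations are given as [roll, pitch, yaw] about the fixed x, y, z axes, in that order (R = Rz(yaw) Ry(pitch) Rx(roll)).
In Python, from plant import r gives the robot as it stands.
- The arm moves only by the shell command python3 -m crank 'ROWS' [FORCE]. ROWS is JSON, a list of rows, each a list of 3 entries, a list of its own where there are three numbers: the turn, a rotation vector about the tool's x, y, z in degrees, then the shift along the tool's x, y, z in cm, then the closure, from -1 (fully open) to 1 (shut). In form: [[[wx, wy, wz], [dx, dy, dz], fingers], ...]. A call has 1 to 8 rows; each row shifts and turns the commanded pose from where the row before left it, along the tool's axes as they then stand; what a row does not reach is not made up. A row lasts 1/10 s, in which the tool goes at most 50 mm and 8.59 degrees, less where a joint would pass 70% of its speed; a pose out of reach is approached as far as the arm can. A call with a gripper value outside its range is refused whole. The fingers move at their own pace and stop on an object; FORCE is the grip in N (left out, the last holds). Time passes only in rows, so rows that do not move let the fingers close. It gives the time, the measured TCP pose, the force, the opening and the grip force at its end, in the units of the state.
- r.get_state(): the state, without advancing time (a new reading comes with each control period).
- r.capture(name): name is "scene" or "side" or "wrist"; returns a dict with "color" (480x640x3 uint8, red, green, blue), "range_z" (480x640 float32, m along the optical axis (not along the pixel's ray), 0 where there is no reading), "intrinsics" (3x3 intrinsics, pixels), "k1" (the pictures are not rectified: a ray, as slopes to the right and down, at radius r is drawn at 1 + k1 r^2 times it, then the intrinsics apply), "world_from_camera" (4x4, takes a point from camera to world coordinates); the wrist camera has in their place "hand_eye" (4x4, takes a point from camera to tool coordinates, whose origin is the TCP and whose axes are the flange's). Camera axes: x right, y down, z forward; pixel columns grow to the right and rows downward; lengths in m; the calibration is good to about 2 mm. A picture is of the moment at which its call begins: read the wrist's pose just before it.
- r.close_job(): hands the job in; it is judged then, once.
The state is a dict: "time_s": time; "joints": joint angles; "qd": joint speeds; "joint_torque": joint torques, N m; "tcp_pos": TCP position; "eef_rot": TCP orientation; "contact_force": force on the tool from outside, world axes, zero at the start; "moment": the same for the moment, N m; "gripper_width": finger opening in m; "gripper_force": force on a finger pad.
Only numpy, scipy, OpenCV 4.12 (cv2) and the standard library are available. Lean on these libraries where they do the work, as an engineer would, in place of code of your own. Each camera call takes 0.05 s, during which the arm holds its last target. There are 200 camera calls.

## Working session

There is one attempt and no reset: what is moved stays moved. The work goes in short steps, Python scripts to look and compute and a shell command to move; the robot and the scene stay as the last step left them, time stands still between calls to the robot, and variables do not carry over. Pictures are saved under pics/ and viewed, at most 10 in all, crops included, and the job is handed in when it is done.

```bash
mkdir -p pics; ls; cat > h.py <<'E'
import numpy as np,cv2
from plant import r
def snap(n,f):
    c=r.capture(n); cv2.imwrite('pics/'+f,c['color'][:,:,::-1]); np.savez('pics/'+f[:-4]+'.npz',**{k:v for k,v in c.items()}); return c
def pts(c,T):
    # world points for every pixel from range
    K=c['intrinsics'];k1=float(c['k1']);h,w=c['range_z'].shape
    D=np.array([k1,0,0,0.])
    u,v=np.meshgrid(np.arange(w),np.arange(h))
    p=cv2.undistortPoints(np.stack([u,v],-1).reshape(-1,1,2).astype(float),K,D).reshape(h,w,2)
    z=c['range_z'][...,None]
    P=np.concatenate([p*z,z],-1)
    return P@T[:3,:3].T+T[:3,3], np.concatenate([p,np.ones((h,w,1))],-1)
def wT(s,c):
    from scipy.spatial.transform import Rotation as R
    T=np.eye(4);T[:3,:3]=R.from_euler('xyz',s['eef_rot'],degrees=True).as_matrix();T[:3,3]=s['tcp_pos'];return T@c['hand_eye']
E
python3 - <<'E'
from h import *
s=r.get_state();print(s)
for n in('scene','side','wrist'):
    c=snap(n,n+'0.png');print(n,c['k1'],c['intrinsics'][0],c.get('world_from_camera'))
a=cv2.imread('pics/scene0.png');b=cv2.imread('pics/wrist0.png')
E
```

```text
pics
{'time_s': 0.0, 'joints': array([ 1.65080853e+01,  2.05918816e+01,  6.31696867e-01, -2.11616895e-02,
       -7.01355941e+01, -1.65055891e+01]), 'qd': array([ 0.00943893, -0.01184288, -0.04504391,  0.00621436,  0.01120412,
       -0.06600772]), 'joint_torque': array([-8.00930356e-04, -5.82726967e+01,  2.93058443e+01,  6.99745238e+00,
        6.93249181e-03, -2.06530804e-04]), 'tcp_pos': array([ 6.74532378e-01, -8.90954252e-06,  2.50598564e-01]), 'eef_rot': array([ 1.79902516e+02, -8.14109900e-03, -9.00047042e+01]), 'contact_force': array([-0.46583669,  0.66316994, -0.11715713]), 'moment': array([-0.01864506, -0.03163896,  0.02831418]), 'gripper_force': 0.0, 'gripper_width': 0.08781306886312969}
scene 0.0220729261532176 [470.49103368   0.         326.71654574] [[ 0.82997744 -0.32226093  0.45528599  0.12353418]
 [-0.55746372 -0.45101425  0.69700814 -0.61009122]
 [-0.01927802 -0.83230646 -0.55398043  0.5746503 ]
 [ 0.          0.          0.          1.        ]]
side -0.13784429654560207 [546.40192557   0.         320.27912592] [[ 0.94897453 -0.13845562  0.28333264  0.26158226]
 [-0.31502146 -0.37503864  0.87184144 -0.74154712]
 [-0.01445066 -0.91661118 -0.39951861  0.39928351]
 [ 0.          0.          0.          1.        ]]
wrist -0.09024666394132694 [428.85096999   0.         311.75234054] None
```

View pics/scene0.png

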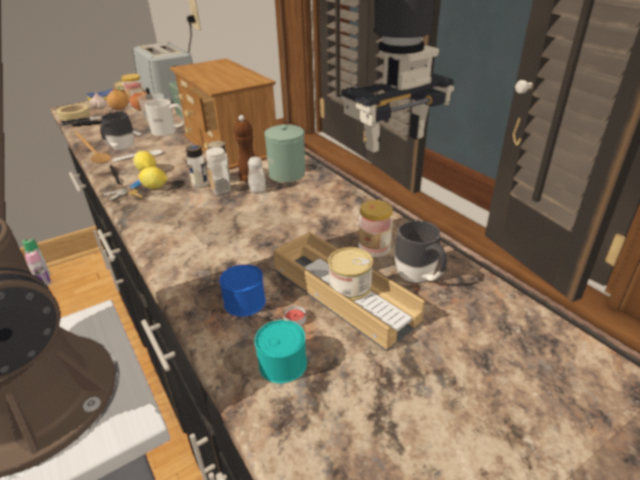

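View pics/wrist0.png

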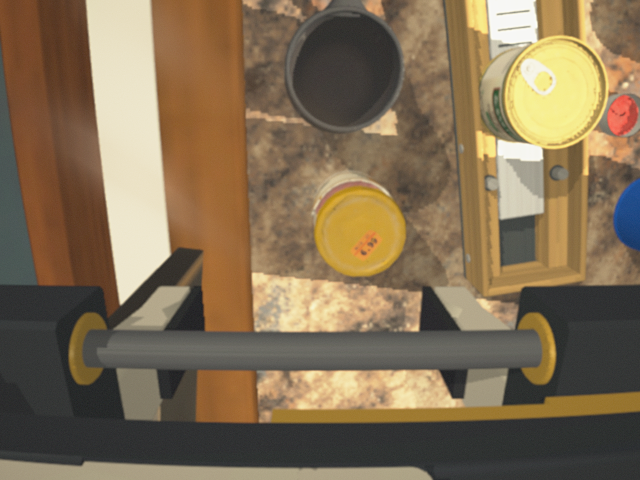

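Wrist view: the tin with a yellow lid is at (557,92), inside the rack. The pins are at (491,184) and (558,173), and the closed end is near (525,285). In the scene view, the things that could be taken for the tin are:
- the tin itself, (350,270): cream lid, in the rack
- turquoise can, (281,350)
- blue can, (243,290)
- jar, (376,225), with a yellow lid

I choose the one in the rack.

```bash
cat > m.py <<'E'
from h import *
def rack(P):
    z=P[...,2]; return (abs(z-.05)<.003)&(P[...,0]>.4)&(P[...,0]<.8)&(abs(P[...,1])<.4)
E
python3 - <<'E'
from m import *
s=r.get_state();cw=dict(np.load('pics/wrist0.npz'));cs=dict(np.load('pics/scene0.npz'));cd=dict(np.load('pics/side0.npz'))
out={}
for n,c,T in(('wrist',cw,wT(s,cw)),('scene',cs,cs['world_from_camera']),('side',cd,cd['world_from_camera'])):
    P,d=pts(c,T);m=rack(P)&(c['range_z']>0)
    hsv=cv2.cvtColor(c['color'],cv2.COLOR_RGB2HSV); 
    k,l,st,_=cv2.connectedComponentsWithStats(m.astype(np.uint8))
    print(n,m.sum(),[tuple(st[i]) for i in range(1,k) if st[i][4]>150])
    q=P[m][:,:2]; out[n]=q
    # tin lid
    ml=(abs(P[...,2]-.088)<.004)&(P[...,0]>.45)&(P[...,0]<.8)&(abs(P[...,1])<.35)&(c['range_z']>0)
    k,l,st,ce=cv2.connectedComponentsWithStats(ml.astype(np.uint8))
    for i in range(1,k):
        if st[i][4]>150: 
            qq=P[l==i]; print(' lid',st[i],qq.mean(0).round(4),cv2.minEnclosingCircle(qq[:,:2].astype(np.float32)))
P,d=pts(cw,wT(s,cw));T=wT(s,cw)
def ray(u,v,h):
    x=d[v,u]@T[:3,:3].T; return (T[:3,3]+x*(h-T[2,3])/x[2]).round(4)
print('pins',ray(491,184,.04),ray(558,173,.04))
print('end corners',ray(482,293,.05),ray(585,283,.05)); print('rail outer', ray(445,5,.05),ray(583,5,.05))
print('bystander pts',P[115,623],P[240,360],P[70,345])
a=cw['color'][:310,420:,::-1];cv2.imwrite('pics/crop.png',cv2.resize(a,None,fx=2.5,fy=2.5)[:600,:800] if 0 else cv2.resize(a,(426,600)))
for n in('side',):
  pass
E
```

```text
wrist 4955 [(np.int32(463), np.int32(0), np.int32(125), np.int32(297), np.int32(3960)), (np.int32(575), np.int32(0), np.int32(11), np.int32(43), np.int32(336)), (np.int32(334), np.int32(21), np.int32(58), np.int32(86), np.int32(218)), (np.int32(483), np.int32(62), np.int32(34), np.int32(81), np.int32(234))]
 lid [ 119    0   51  280 7732] [ 0.7897 -0.0642  0.0857] ((0.7929652333259583, -0.054234035313129425), 0.09718084335327148)
 lid [324   0  43  10 225] [ 0.6529 -0.1452  0.0899] ((0.6528632044792175, -0.14326149225234985), 0.013676746748387814)
 lid [302  12  97  82 306] [ 0.6419 -0.1288  0.089 ] ((0.6501513123512268, -0.11005513370037079), 0.03529038280248642)
 lid [ 503   35  105  114 6788] [ 0.5068 -0.0948  0.0853] ((0.5068962574005127, -0.09317446500062943), 0.038527555763721466)
scene 1455 [(np.int32(273), np.int32(232), np.int32(117), np.int32(99), np.int32(893)), (np.int32(372), np.int32(269), np.int32(53), np.int32(35), np.int32(234))]
 lid [ 320  140  244  154 2606] [ 0.7577 -0.0055  0.0859] ((0.7518151998519897, -0.00018332898616790771), 0.3512502610683441)
 lid [396 235
[... 844 characters left out ...]
 -0.09637431800365448), 0.03471948206424713)
 lid [413 232  54  22 377] [ 0.6388 -0.1382  0.0881] ((0.6350395679473877, -0.1289304494857788), 0.046361569315195084)
 lid [317 235  54  24 252] [ 0.5056 -0.095   0.0855] ((0.5036574602127075, -0.09300869703292847), 0.04002489149570465)
 lid [525 239  74  67 374] [ 0.7331 -0.2706  0.0888] ((0.7351701259613037, -0.2608642578125), 0.09051786363124847)
pins [ 0.5273 -0.0229  0.04  ] [ 0.4706 -0.0329  0.04  ]
end corners [0.5284 0.0691 0.05  ] [0.4357 0.0609 0.05  ]
rail outer [ 0.5778 -0.1552  0.05  ] [ 0.4714 -0.1611  0.05  ]
bystander pts [ 0.39509537 -0.08236605  0.00714443] [0.64076171 0.00758688 0.09954647] [ 0.64647417 -0.11273579  0.00742077]
```

View pics/crop.png

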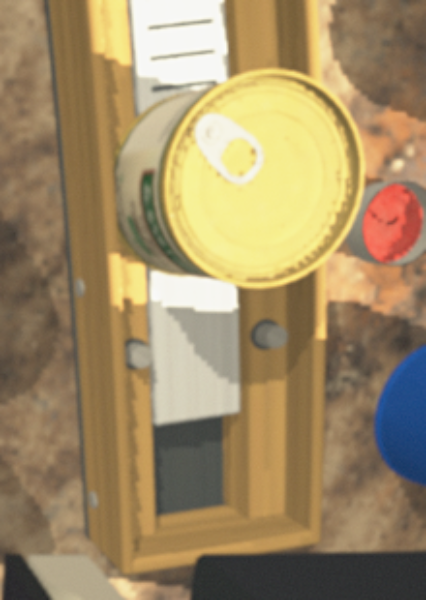

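View pics/side0.png

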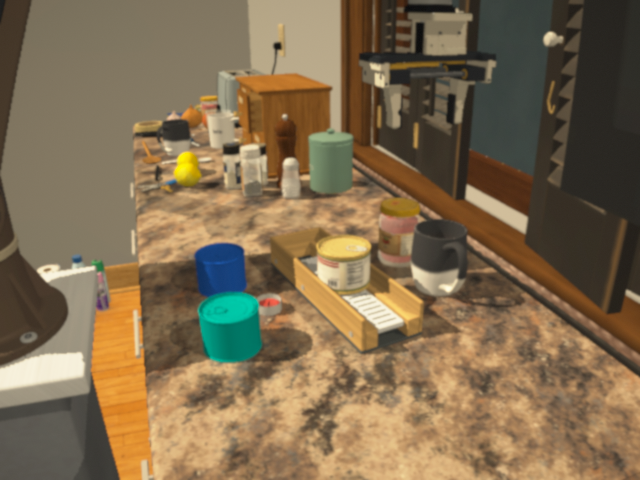

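The crop confirms it: a printed tin with a pull-tab lid, in the lane before the two pins. The turquoise and blue cans stand outside the rack.

Plan: close the fingers and align their closing axis with the lane, so a 19 mm width enters the 45 mm slot. Tilt about 10° back so the gripper body clears the tin, press the tread, then push.

```bash
python3 -m crank '[[[0,0,0],[3.24,3.08,1],1],[[0,0,0],[3.24,3.08,1],1],[[0,0,0],[3.24,3.08,1],1],[[0,0,0],[3.24,3.08,1],1],[[0,0,0],[3.24,3.08,1],1],[[0,0,8],[0,0,0],1],[[0,0,8],[0,0,0],1],[[0,0,8],[0,0,0],1]]' 20; python3 -m crank '[[[0,0,8],[0,0,0],1],[[0,0,8],[0,0,0],1],[[0,0,8],[0,0,0],1],[[0,0,8],[0,0,0],1],[[0,0,8],[0,0,0],1],[[0,0,8],[0,0,0],1],[[0,0,8],[0,0,0],1],[[0,0,0],[0,0,0],1]]'
python3 - <<'E'
from h import *
s=r.get_state();print(s['joints'].round(1),s['tcp_pos'],s['eef_rot'])
snap('wrist','wrist1.png');np.save('pics/s1.npy',s,allow_pickle=True)
E
```

```text
time_s: 0.95
tcp_pos: [0.5205, -0.1624, 0.2015]
eef_rot: [180.0, 0.0, -114.4]
contact_force: [-0.4, 0.2, -0.5]
gripper_width: 0.0293
gripper_force: 0.0
time_s: 1.75
tcp_pos: [0.5208, -0.162, 0.2014]
eef_rot: [180.0, -0.0, -170.1]
contact_force: [-0.7, -0.0, -0.4]
gripper_width: 0.0005
gripper_force: 0.0
[  3.3  10.7 -19.9  -0.  -59.5 -83.4] [ 0.52078557 -0.16199544  0.20136084] [ 1.79989309e+02 -2.40153262e-02 -1.70126534e+02]
```

View pics/wrist1.png

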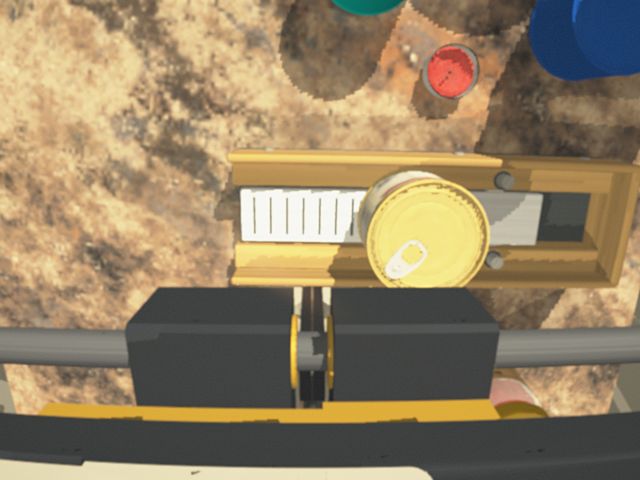

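The wrist view shows the whole lane. The tread's free part spans columns 241–360 and rows 188–243, the tin lid is at (428,235), and the pins are at (506,181) and (495,261).

```bash
python3 - <<'E'
from h import *
s=np.load('pics/s1.npy',allow_pickle=True).item();c=dict(np.load('pics/wrist1.npz'));T=wT(s,c);P,d=pts(c,T)
def ray(u,v,h):
    x=d[int(v),int(u)]@T[:3,:3].T; return T[:3,3]+x*(h-T[2,3])/x[2]
hsv=cv2.cvtColor(c['color'],cv2.COLOR_RGB2HSV)
m=((hsv[...,1]<45)&(hsv[...,2]>150)).astype(np.uint8);w=np.zeros_like(m);w[180:250,235:355]=1;m=cv2.morphologyEx(m*w,cv2.MORPH_CLOSE,np.ones((7,7)))
q=[]
for u in range(250,345,3):
    v=np.where(m[:,u])[0]; q.append([ray(u,v.min(),.027)[:2],ray(u,v.max(),.027)[:2]])
q=np.array(q);mid=q.mean(1);print('width',np.linalg.norm(q[:,0]-q[:,1],axis=1).mean())
vx,vy,x0,y0=cv2.fitLine(mid.astype(np.float32),cv2.DIST_L2,0,.01,.01).ravel()
print('tread yaw',np.degrees(np.arctan2(-vx,vy)) ,'mid',x0,y0,'start',ray(242,214,.027),'depth z',P[215,300])
p=[ray(506,181,.04),ray(495,261,.04)];print('pins',p,np.mean(p,0),'depth',P[215,520])
a=np.mean(p,0)[:2]-mid[0];print('yaw start->pins',np.degrees(np.arctan2(-a[0],a[1])))
# rails z=.05
for nm,uv in(('nearrail',[(240,157),(480,163)]),('farrail',[(240,282),(330,283)])):
    A,B=[ray(*x,.05) for x in uv];e=B-A;print(nm,A.round(4),B.round(4),np.degrees(np.arctan2(-e[0],e[1])))
l=(abs(P[...,2]-.087)<.004)&(hsv[...,1]>80)&(c['range_z']>0);l=l.astype(np.uint8);l[:, :360]=0;l[:,495:]=0;l[290:]=0
ct=max(cv2.findContours(l,0,1)[0],key=cv2.contourArea);(u,v),rr=cv2.minEnclosingCircle(ct);print(u,v,rr,'tin',ray(u,v,.088))
E
```

```text
width 0.038625504729759855
tread yaw -170.96306 mid 0.5183155 -0.17401099 start [ 0.5242867  -0.21364085  0.027     ] depth z [ 0.51773394 -0.17149792  0.02679387]
pins [array([ 0.46529122, -0.03366385,  0.04      ]), array([ 0.52379075, -0.0244861 ,  0.04      ])] [ 0.49454098 -0.02907497  0.04      ] depth [ 0.48888914 -0.00870437  0.02601309]
yaw start->pins 9.23265600312036
nearrail [ 0.4806 -0.2171  0.05  ] [ 0.4563 -0.0596  0.05  ] 8.769844033449115
farrail [ 0.568  -0.2058  0.05  ] [ 0.5575 -0.1426  0.05  ] 9.360765926758434
427.5 238.5 62.948490142822266 tin [ 0.50431229 -0.09477156  0.088     ]
```

```bash
python3 -m crank '[[[0,0,0.8],[0.47,-0.4,0],1],[[0,0,0],[0,0,3.9],1],[[0,0,0],[0,0,3.9],1],[[0,0,0],[0,0,3.8],1],[[-5,0,0],[0,0,0],1],[[-5,0,0],[0,0,0],1],[[0,0,0],[0,-0.26,1.48],1],[[0,0,0],[0,0,0],1]]'
python3 - <<'E'
from h import *
s=r.get_state();print(s['tcp_pos'],s['eef_rot'])
c=snap('side','side2.png');d=snap('wrist','wrist2.png')['color'];b=c['color'][190:370,230:470]
cv2.imwrite('pics/c2.png',np.hstack([cv2.resize(b,(400,300)),cv2.resize(d,(400,300))])[:,:,::-1])
E
```

```text
time_s: 2.6
tcp_pos: [0.5159, -0.1675, 0.0688]
eef_rot: [169.9, -0.1, -170.8]
contact_force: [-0.9, 0.5, -0.5]
gripper_width: 0.0004
gripper_force: 0.0
[ 0.51591531 -0.16752498  0.06884871] [ 1.69935569e+02 -1.34712371e-01 -1.70811949e+02]
```

View pics/c2.png

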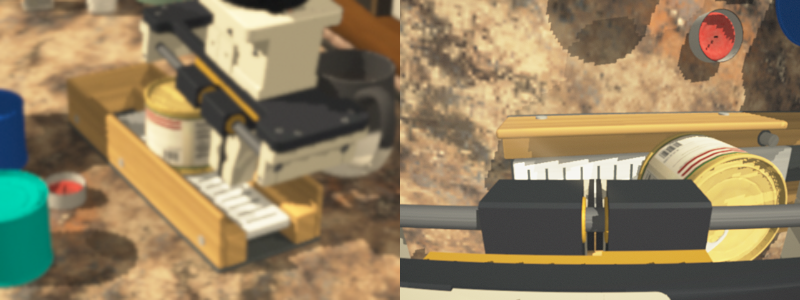

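The side crop shows the closed fingers over the tread behind the tin, leaning back and clear of it. Next I press.

```bash
python3 -m crank '[[[0,0,0],[0,-0.17,0.98],1],[[0,0,0],[0,-0.09,0.49],1],[[0,0,0],[0,-0.05,0.3],1],[[0,0,0],[0,0,0],1]]'; python3 -m crank '[[[0,0,0],[0,-0.05,0.3],1],[[0,0,0],[0,-0.05,0.3],1],[[0,0,0],[0,0,0],1]]'
```

```text
time_s: 3.1
tcp_pos: [0.5167, -0.1664, 0.0524]
eef_rot: [170.0, -0.0, -170.8]
contact_force: [-1.3, 1.7, 3.4]
gripper_width: 0.0007
gripper_force: 1.6
time_s: 3.4
tcp_pos: [0.5168, -0.1665, 0.0463]
eef_rot: [170.0, -0.0, -170.8]
contact_force: [-1.7, 3.1, 5.4]
gripper_width: 0.0002
gripper_force: 2.3
```

```bash
python3 -m crank '[[[0,0,0],[0,-0.05,0.3],1],[[0,0,0],[0,0,0],1]]'; python3 -m crank '[[[0,0,0],[0,-0.03,0.2],1],[[0,0,0],[0,0,0],1]]'
```

```text
time_s: 3.6
tcp_pos: [0.5169, -0.1665, 0.0434]
eef_rot: [170.0, -0.0, -170.8]
contact_force: [-2.0, 3.0, 5.1]
gripper_width: 0.0008
gripper_force: 2.7
time_s: 3.8
tcp_pos: [0.5169, -0.1665, 0.0415]
eef_rot: [170.0, -0.0, -170.8]
contact_force: [-2.4, 2.8, 5.1]
gripper_width: 0.0006
gripper_force: 2.9
```

```bash
python3 -m crank '[[[0,0,0],[0,-0.02,0.1],1],[[0,0,0],[0,0,0],1]]'
python3 - <<'E'
from h import *
s=r.get_state();print(s['tcp_pos'],s['contact_force'])
a=snap('wrist','wrist3.png');c=snap('side','side3.png')['color'][215:305,250:370];b=snap('scene','scene3.png')['color'][225:315,260:380]
cv2.imwrite('pics/c3.png',np.hstack([a['color'][100:300,300:][...,:],cv2.resize(b,(267,200))])[:,:,::-1])
T=wT(s,a);P,_=pts(a,T);ex=np.array([.987,.158]);ey=np.array([-.158,.987])
q=P[...,:2]-[.4948,-.0291];X=q@ex;Y=q@ey+.05
for nm,x0 in(('pin-',-.03),('pin+',.03)):
    m=(np.hypot(X-x0,Y-.05)<.006)&(a['range_z']>0)&(P[...,2]<.07);print(nm,m.sum(),np.percentile(P[m][:,2],[10,50,90]) if m.any() else '')
m=(abs(X)<.015)&(Y<-.118)&(Y>-.135)&(P[...,2]<.05);print('tread z',m.sum(),np.median(P[m][:,2]) if m.any() else '')
E
```

```text
time_s: 4.0
tcp_pos: [0.5169, -0.1665, 0.0406]
eef_rot: [170.0, -0.0, -170.8]
contact_force: [-2.3, 2.4, 6.4]
gripper_width: 0.0005
gripper_force: 3.0
[ 0.5168809  -0.16649419  0.04058212] [-2.28943307  2.4395408   6.4387324 ]
pin- 437 [0.02915629 0.02985877 0.03052765]
pin+ 0 
tread z 370 0.01367497797795672
```

View pics/c3.png

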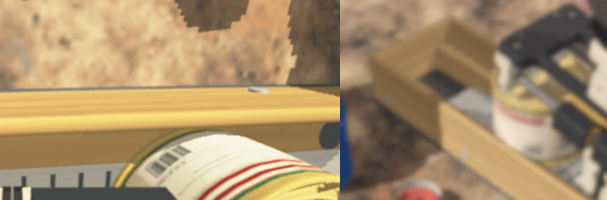

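The tread reads 13.7 mm high and the pin spot is flush with the ledge at 29.9 mm, so the pins are down. Next I push.

```bash
python3 -m crank '[[[0,0,0],[0,0.79,0.14],1],[[0,0,0],[0,0.79,0.14],1],[[0,0,0],[0,0.79,0.14],1],[[0,0,0],[0,0.79,0.14],1],[[0,0,0],[0,0,0],1]]'
python3 - <<'E'
from h import *
s=r.get_state();a=snap('wrist','wrist4.png');T=wT(s,a);P,_=pts(a,T)
c=snap('scene','scene4.png');P2,_=pts(c,c['world_from_camera'])
for P,c in((P,a),(P2,c)):
    q=P[...,:2]-[.4948,-.0291];X=q@[.987,.158];Y=q@[-.158,.987]+.05
    m=(abs(P[...,2]-.087)<.004)&(abs(X)<.045)&(Y<.14)&(c['range_z']>0)&(cv2.cvtColor(c['color'],cv2.COLOR_RGB2HSV)[...,1]>80)
    if m.sum()>30: print(m.sum(),'lid X',np.percentile(X[m],[2,98]),'Y',np.percentile(Y[m],[2,98]),np.median(P[m][:,2]))
    m=(abs(X)<.015)&(Y<-.115)&(Y>-.135)&(P[...,2]<.05)&(c['range_z']>0);print('tread z',m.sum(),np.median(P[m][:,2]) if m.any() else '')
E
```

```text
time_s: 4.65
tcp_pos: [0.514, -0.1355, 0.0416]
eef_rot: [170.1, 0.2, -170.7]
contact_force: [0.9, -1.1, 6.0]
gripper_width: 0.0006
gripper_force: 3.3
12047 lid X [-0.03508299  0.01088706] Y [-0.01725482  0.02687971] 0.0841998234726793
tread z 2108 0.014811363891118492
353 lid X [-0.03408616  0.03840368] Y [-0.10065586  0.02463029] 0.08649945964506323
tread z 131 0.016661713002359302
```

```bash
python3 -m crank '[[[0,0,0],[0,-0.03,0.15],1],[[0,0,0],[0,0.79,0.14],1],[[0,0,0],[0,0.79,0.14],1],[[0,0,0],[0,0.79,0.14],1],[[0,0,0],[0,0.79,0.14],1],[[0,0,0],[0,0,0],1]]'
cat > chk.py <<'E'
from h import *
import sys
s=r.get_state();t=(s['tcp_pos'][:2]-[.4948,-.0291]);print('tcp rack',t@[.987,.158],t@[-.158,.987]+.05,s['tcp_pos'][2],s['contact_force'].round(1))
a=snap('wrist','w%s.png'%sys.argv[1]);c=snap('scene','s%s.png'%sys.argv[1])
for P,c in((pts(a,wT(s,a))[0],a),(pts(c,c['world_from_camera'])[0],c)):
    q=P[...,:2]-[.4948,-.0291];X=q@[.987,.158];Y=q@[-.158,.987]+.05
    m=(abs(P[...,2]-.087)<.004)&(abs(X)<.042)&(Y<.142)&(Y>t@[-.158,.987]+.05)&(c['range_z']>0)&(cv2.cvtColor(c['color'],cv2.COLOR_RGB2HSV)[...,1]>80)
    if m.sum()>30: print(m.sum(),'lid X',np.percentile(X[m],[2,98]),'Y',np.percentile(Y[m],[2,98]),np.median(P[m][:,2]))
    m=(abs(X)<.015)&(Y<-.11)&(Y>-.135)&(P[...,2]<.05)&(c['range_z']>0);print('tread z',m.sum(),np.median(P[m][:,2]) if m.any() else '')
E
python3 chk.py 5
```

```text
time_s: 5.35
tcp_pos: [0.509, -0.1038, 0.04]
eef_rot: [170.1, 0.2, -170.7]
contact_force: [1.3, -1.3, 7.4]
gripper_width: 0.0
gripper_force: 3.3
tcp rack 0.002203416461679379 -0.025992795733049745 0.040043309479306746 [ 1.3 -1.3  7.4]
11523 lid X [-0.03508406  0.00962589] Y [0.0147744  0.05713062] 0.0841687452561845
tread z 3166 0.013253312253218241
289 lid X [-0.03427255  0.03853034] Y [0.01566586 0.05581041] 0.08637298149902728
tread z 152 0.0153972421518897
```

```bash
python3 -m crank '[[[0,0,0],[0.03,0.79,0.14],1],[[0,0,0],[0.03,0.79,0.14],1],[[0,0,0],[0.03,0.79,0.14],1],[[0,0,0],[0.03,0.79,0.15],1],[[0,0,0],[0.03,0.79,0.14],1],[[0,0,0],[0.03,0.79,0.15],1],[[0,0,0],[0.02,0.79,0.14],1],[[0,0,0],[0,0,0.02],1]]'
python3 chk.py 6
```

```text
time_s: 6.25
tcp_pos: [0.498, -0.0484, 0.0396]
eef_rot: [170.1, 0.3, -170.7]
contact_force: [1.0, -2.7, 6.0]
gripper_width: 0.0006
gripper_force: 3.4
tcp rack 0.00014093874873615536 0.03041691781030104 0.039599685912273114 [ 1.  -2.7  6. ]
11123 lid X [-0.03655971  0.00725299] Y [0.07111988 0.11311901] 0.08415689317319501
tread z 0 
237 lid X [-0.03618946  0.03612575] Y [0.07212412 0.11268291] 0.08628596257182447
tread z 147 0.014641028982673387
```

```bash
python3 -m crank '[[[0,0,0],[0,0.79,0.14],1],[[0,0,0],[0,0.79,0.14],1],[[0,0,0],[0,0.1,0.02],1],[[0,0,0],[0,0,0],1]]'
python3 chk.py 7
```

```text
time_s: 6.75
tcp_pos: [0.4991, -0.038, 0.0427]
eef_rot: [170.6, 0.6, -170.6]
contact_force: [4.2, -47.1, 28.8]
gripper_width: 0.0006
gripper_force: 25.9
tcp rack 0.002866024154438246 0.04056425288682427 0.0426604004466435 [  4.2 -47.1  28.8]
12797 lid X [-0.03525729  0.01077562] Y [0.08040293 0.12562002] 0.08564171942236405
tread z 0 
224 lid X [-0.03425489  0.03716868] Y [0.08271513 0.12531669] 0.08758416631955154
tread z 172 0.017827584915556194
```

```bash
python3 - <<'E'
from h import *
c=snap('side','side7.png')['color'][200:320,250:410];b=cv2.imread('pics/s7.png')[:,:,::-1][210:330,250:410];w=cv2.imread('pics/w7.png')[:,:,::-1][:300]
cv2.imwrite('pics/c7.png',np.vstack([np.hstack([cv2.resize(x,(400,300),interpolation=cv2.INTER_CUBIC) for x in(c,b)]),cv2.resize(w,(640,300))[:, :].repeat(1,1) if 0 else np.pad(w,((0,0),(80,80),(0,0)))])[:,:,::-1])
E
```

```text
(no output)
```

View pics/c7.png

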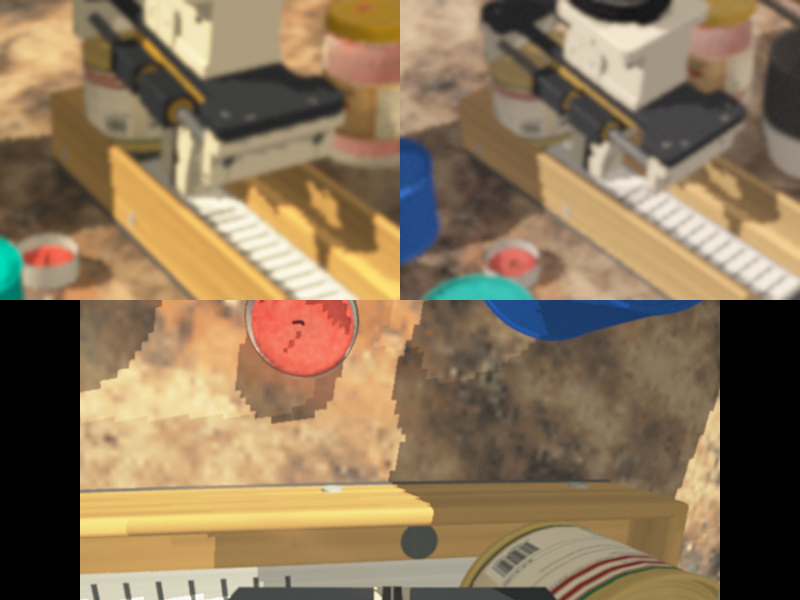

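The crops show the tin in the closed bay and the pin top flush with the ledge (wrist, about (420,240) in the raw image). The 47 N means the tin met the end wall. I back off with the tread still held down, then release.

```bash
python3 -m crank '[[[0,0,0],[0,-0.39,-0.07],1],[[0,0,0],[0,-0.39,-0.07],1],[[0,0,0],[0,-0.39,-0.07],1],[[0,0,0],[0,-0.39,-0.07],1],[[0,0,0],[0,0,0],1]]'
python3 chk.py 8
```

```text
time_s: 7.4
tcp_pos: [0.4978, -0.0469, 0.0395]
eef_rot: [170.0, 0.2, -170.8]
contact_force: [1.0, 1.9, 7.5]
gripper_width: 0.0001
gripper_force: 3.8
tcp rack 0.00010252129393671525 0.03192569702644614 0.03945861498272167 [1.  1.9 7.5]
10414 lid X [-0.03582212  0.00739394] Y [0.07378566 0.11492261] 0.08420640256542487
tread z 0 
224 lid X [-0.03460038  0.03764802] Y [0.0766441  0.11450416] 0.08637211342713
tread z 148 0.014730395912146976
```

```bash
cat > fit.py <<'E'
from h import *
from scipy.optimize import least_squares
s=r.get_state();o=[]
for n in('scene','side','wrist'):
    c=snap(n,'f_%s_%d.png'%(n,s['time_s']*100));P,_=pts(c,wT(s,c) if n=='wrist' else c['world_from_camera'])
    q=P[...,:2]-[.4948,-.0291];X=q@[.987,.158];Y=q@[-.158,.987]+.05
    m=(P[...,2]>.056)&(P[...,2]<.082)&(abs(X)<.04)&(Y>.03)&(Y<.15)&(c['range_z']>0)
    x,y=X[m],Y[m]
    if len(x)<40: print(n,len(x));continue
    f=least_squares(lambda p:np.hypot(x-p[0],y-p[1])-.0375,[0,.09],loss='soft_l1',f_scale=.001)
    rs=abs(f.fun);print(n,len(x),f.x.round(4),np.median(abs(np.hypot(x-f.x[0],y-f.x[1])-.0375)).round(4),'Yrange',np.percentile(y,[2,50,98]).round(3))
    m=(P[...,2]>.046)&(P[...,2]<.053)&(abs(X)<.035)&(Y>.12)&(Y<.16)&(c['range_z']>0);print('  wall top Y',np.percentile(Y[m],[5,50,95]).round(4) if m.sum()>10 else m.sum())
    for x0 in(-.03,.03):
        m=(np.hypot(X-x0,Y-.05)<.007)&(c['range_z']>0)&(P[...,2]<.06);print('  pin',x0,m.sum(),np.percentile(P[m][:,2],[10,50,90]).round(4) if m.any() else '')
E
python3 fit.py
```

```text
scene 243 [0.003  0.1019] 0.0007 Yrange [0.069 0.087 0.118]
  wall top Y [0.1373 0.1413 0.1468]
  pin -0.03 0 
  pin 0.03 0 
side 262 [0.0015 0.1017] 0.0006 Yrange [0.07  0.085 0.11 ]
  wall top Y [0.1384 0.1413 0.1455]
  pin -0.03 2 [0.0286 0.0289 0.0293]
  pin 0.03 0 
wrist 6064 [0.0021 0.101 ] 0.0003 Yrange [0.031 0.086 0.109]
  wall top Y [0.139  0.1411 0.1457]
  pin -0.03 964 [0.0291 0.0298 0.0306]
  pin 0.03 0
```

```bash
python3 - <<'E'
import cv2
cv2.imwrite('pics/c8.png',cv2.imread('pics/w8.png')[100:400])
E
```

```text
(no output)
```

View pics/c8.png

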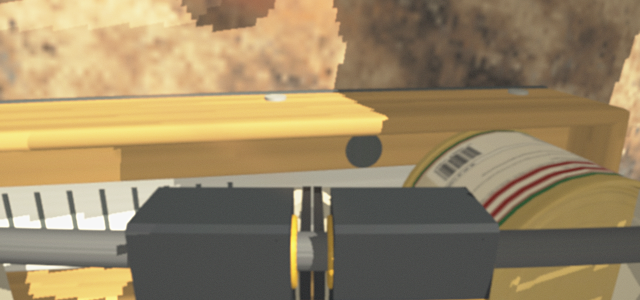

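All three views put the tin centre at rack y ≈ 101 mm, against the end wall and upright. The pin is flush and clear of the tin at (364,250). Next I let go, moving straight up.

```bash
python3 -m crank '[[[0,0,0],[0,-0.39,-0.07],1],[[0,0,0],[0,0.09,-0.49],1],[[0,0,0],[0,0.09,-0.49],1],[[0,0,0],[0,0.17,-0.98],1],[[0,0,0],[0,0.3,-2],1],[[0,0,0],[0,0.3,-3],1],[[0,0,0],[0,0.4,-4],1],[[0,0,0],[0,0,0],1]]'; python3 -m crank '[[[5,0,0],[0,-3,-2],1],[[5,0,0],[0,-3,-2],1],[[0,0,0],[0,-3,0],1],[[0,0,0],[0,0,0],1]]'; python3 fit.py; ls pics/f_wrist*
```

```text
time_s: 8.45
tcp_pos: [0.4998, -0.0572, 0.1539]
eef_rot: [170.1, 0.5, -170.8]
contact_force: [0.3, 1.0, -0.1]
gripper_width: 0.0004
gripper_force: 0.0
time_s: 8.85
tcp_pos: [0.5121, -0.1518, 0.1807]
eef_rot: [-179.9, -0.0, -170.8]
contact_force: [-0.9, 0.5, -0.1]
gripper_width: 0.0002
gripper_force: 0.0
scene 445 [0.0028 0.1027] 0.0007 Yrange [0.064 0.074 0.114]
  wall top Y [0.1384 0.1411 0.1461]
  pin -0.03 17 [0.0384 0.0413 0.0429]
  pin 0.03 55 [0.0283 0.0338 0.0414]
side 755 [0.0012 0.1023] 0.0007 Yrange [0.063 0.071 0.108]
  wall top Y [0.1379 0.1412 0.1439]
  pin -0.03 21 [0.0327 0.0373 0.0388]
  pin 0.03 58 [0.0287 0.0331 0.0385]
wrist 2683 [0.0014 0.1006] 0.0003 Yrange [0.063 0.068 0.1  ]
  wall top Y [0.1372 0.1389 0.1419]
  pin -0.03 375 [0.0298 0.0367 0.0404]
  pin 0.03 382 [0.0285 0.0332 0.0403]
pics/f_wrist_750.npz
pics/f_wrist_750.png
pics/f_wrist_885.npz
pics/f_wrist_885.png
```

Pins are up at 40 mm on both sides, with the tin in the bay behind them. I hand in.

```bash
python3 -c "
from plant import r
print(r.close_job())"
```

```text
the job is handed in; nothing more can be done
None
```

The tin stands upright in the closed end bay, against the end wall, with both stop pins sprung up behind it. I handed the job in at about 9 s; the one hard contact was a 47 N horizontal wrist reading (limit 120 N) when the tin met the wall.

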